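# Set and lock a telescopic work-light leg, keep holding it

### The job

On the garage table a tripod leg lies in a wooden cradle: with the red cam lever still open, slide the leg along its rod, against its spring, until the front face of its grey finger plate meets the near edge of the orange length band. Keep it there and squeeze the red cam lever fully across to lock it, and finish while still holding the leg at the band with the lever closed: do not let go. Never close the lever away from the band, and leave the jar, tape measure and wrench where they are.

Things in the scene. Friction and masses are not known exactly. Their poses are not given: they have to be found in the camera images.
- cradle: Fixed plywood board 90 x 400 x 12 mm; two posts (50 x 22 mm, tops 90 mm above the table, 175 mm either side of the middle) carry a fixed level steel rod, 18 mm thick. Origin: middle of the board's underside. y runs along the rod in the direction the leg is to be slid; x is level, across the rod, towards the red lever's side; z up. The rod's axis is 75 mm above the origin.
- leg: Sliding leg, runs on the rod, cannot turn. Origin on the rod's axis in the front (+y) face of its finger plate; axes as the cradle's. Grey plate: x -50 to 50, y -6 to 0, z -17 to 17 mm. Behind it a black clamp block: x -15 to 15, y -36 to -6, z -17 to 17, red cam lever on its +x side; then a 26 mm tube back to y -110. At the start it rests at the -y end of its travel.
- leg_front (a point): The leg's origin (front face of the finger plate). A spring pulls the leg back along -y with 4 to 6 N, so it runs back unless held, also with the lever closed. Fingers set down either side of the block and lever, behind the plate, can push the plate forward without touching the lever; the leg can be slid well past the band.
- cam_pad (a point): Red push-across cam lever on the leg: centre of its pad's outer (+x) face, 24 mm along y (7.5 to 31.5 mm behind the plate's front face), 30 mm high; axes as the cradle's. Open, the face stands 30 mm from the rod's axis; closed 20 mm, pushed towards -x. Block and lever together are 45 mm wide open, 35 mm closed.
- cam (a joint): Travel of the red cam lever in m: about 0 = open, 0.010 = fully closed (end stop). It slides stiffly, needs about 7 N, and stays where it is left.
- mark_edge (a point): Orange length band on the rod, 21 mm across and 6 mm wide: this point lies on the rod's axis at the band's near edge, which the finger plate reaches first; axes parallel to the cradle's, the band covers y from 0 to 6 mm. Look only, it stops nothing.
- jar: Bystander: amber screw jar with yellow cap, 60 mm across, 75 mm high, origin at the centre of its underside.
- tape: Bystander: yellow tape measure, 65 x 35 x 60 mm high, origin at the centre of its underside.
- wrench: Bystander: steel wrench 170 mm long lying flat on the table, handle to its -x, origin at its underside.

How it is judged:
By the outcome, as a careful person would: the job done as asked, in the order asked, and still so for the second after the job is handed in, while the arm keeps its last pose, push and grip.
It also fails if it takes over 35 s, if anything falls off the work surface, if the arm or the gripper's body presses on something with over 40 N, if the wrist force passes 120 N, or if a joint passes its speed limit or range.

### The arm

A 6-joint arm with a two-finger parallel gripper is mounted at the origin on the work surface. World frame = base frame: x ahead of the robot, y to its left, z up, the work surface at z = 0. Lengths are in m, angles in rad, forces in N, time in s.
With the tool pointing down it reaches from about 0.35 to 0.85 m from the base axis. Payload 8.1 kg.
Tool frame: the origin (TCP) lies between the finger pads; the fingertips stand 22 mm ahead of it and the grasp point (between the pads) lies 3 mm ahead of it; z points along the fingers, y is the line along which they close (so a half turn about z gives the same grasp; the last joint's range is limited). The gripper opens to 93 mm and grips with 3 to 60 N. Pads are 15 mm wide; open, the fingers measure 128 mm over their backs; the gripper's body (75 mm by 188 mm) begins 65 mm behind the grasp point.
Start: joints at [-1.31, 0.13, 1.488, -0, 1.523, -0.085], TCP at [0.203, -0.564, 0.241] pointing down, gripper open.
Joint ranges: [-2.96, 2.96], [-0.89, 2.26], [0.02, 2.5], [-1.34, 4.48], [0, 2.73], [-2.66, 2.66]. Speed limits (rad/s): [2.39, 2.39, 2.79, 3.14, 3.14, 3.14].

### API

Orientations are given as a rotation vector (axis times angle).
In Python, from station import * gives the robot as it stands.
- The arm moves only by the tool jog_arm, never from a script. Its argument "rows" is a list that holds one entry, the list of rows, each a list of 5 numbers: the closure, from 0 (fully open) to 1 (shut), then the shift along the world's x, y, z in m, then the turn about the world's z in degrees. A call has 1 to 12 rows; each row is the pose to reach, as a shift and turn from the pose commanded when the call began; what a row does not reach only later rows make up. A row lasts 1/10 s, in which the tool goes at most 50 mm and 8.59 degrees, less where a joint would pass 70% of its speed; a pose out of reach is approached as far as the arm can. A call with a gripper value outside its range is refused whole. The fingers move at their own pace and stop on an object; "force" is the grip in N (left out, the last holds). Time passes only in rows, so rows that repeat a pose let the fingers close. It gives the time, the measured TCP pose, the force, the opening and the grip force at its end, in the units of the state.
- get_state(): the state, without advancing time (a new reading comes with each control period).
- camera(name): name is "scene" or "side" or "wrist"; returns a dict with "color" (384x512x3 uint8, red, green, blue), "depth" (384x512 float32, m along the optical axis (not along the pixel's ray), 0 where there is no reading), "camera_matrix" (3x3 intrinsics, pixels), "R" (3x3) and "t" (3): a world point X has camera coordinates R X + t; the wrist camera has in their place "hand_eye" (4x4, takes a point from camera to tool coordinates, whose origin is the TCP and whose axes are the flange's). Camera axes: x right, y down, z forward; pixel columns grow to the right and rows downward; lengths in m; the calibration is good to about 2 mm. The wrist camera is an equidistant fisheye: a pixel r from the principal point sees the ray r / f radians off the axis. A picture is of the moment at which its call begins: read the wrist's pose just before it.
- sign_off(): hands the job in; it is judged then, once.
The state is a dict: "clock": time; "joint_positions": joint angles; "joint_velocities": joint speeds; "effort": joint torques, N m; "tool_pos": TCP position; "eef_rot": TCP orientation; "force": force on the tool from outside, world axes, zero at the start; "ft_torque": the same for the moment, N m; "finger_gap": opening from 0.0 (shut) to 1.0 (fully open); "grip_force": force on a finger pad.
Only numpy, scipy, OpenCV 4.12 (cv2) and the standard library are available. Lean on these libraries where they do the work, as an engineer would, in place of code of your own. Each camera call takes 0.05 s, during which the arm holds its last target. There are 200 camera calls.

## Working session

There is one attempt and no reset: what is moved stays moved. The work goes in short steps, Python scripts to look and compute and a tool call to move; the robot and the scene stay as the last step left them, time stands still between calls to the robot, and variables do not carry over. Pictures are saved under pics/ and viewed, at most 10 in all, crops included, and the job is handed in when it is done.

Besides the shell and the picture viewer there is one more tool, called after "Request:" as name(argument=value, ...) on one line, values as JSON. jog_arm: Moves the arm, as the interface text tells. Its arguments: {"type":"object","properties":{"rows":{"type":"array","items":{"type":"array","items":{"type":"array","items":{"type":"number"}}}},"force":{"type":"number"}},"required":["rows"]}

```bash
mkdir -p pics
cat > h.py <<'E'
from station import *
import numpy as np, cv2
def snap(n):
    c=camera(n); np.savez(f'{n}.npz',**c); return c
def load(n): return dict(np.load(f'{n}.npz'))
def pt(c,u,v,d=None):
    d=c['depth'][int(v),int(u)] if d is None else d
    p=np.linalg.inv(c['camera_matrix'])@[u,v,1]*d
    return c['R'].T@(p-c['t'])
E
python3 - <<'E'
from h import *
print(get_state())
for n in('scene','side'):
    c=snap(n); print(n,c['camera_matrix'].round(1).tolist(),(-c['R'].T@c['t']).round(3),c['R'].round(2).tolist())
    cv2.imwrite(f'pics/{n}0.png',cv2.resize(c['color'][...,::-1],(768,576),interpolation=cv2.INTER_CUBIC))
E
```

```text
{'clock': 0.0, 'joint_positions': array([-1.31035742e+00,  1.31126707e-01,  1.48925330e+00, -2.16879238e-05,
        1.52298945e+00, -8.53983960e-02]), 'joint_velocities': array([ 0.0006544 ,  0.00091744,  0.00021883, -0.00042072,  0.0015072 ,
        0.0011288 ]), 'effort': array([-7.46922906e-04, -5.59842253e+01, -4.91764820e+01,  7.67413247e-02,
        3.55219084e-02, -1.51107311e-04]), 'tool_pos': array([ 0.20327232, -0.56397065,  0.23962225]), 'eef_rot': array([-3.09299937e+00, -5.40234194e-01,  2.77698063e-04]), 'force': array([-0.07858191, -0.27520724,  0.24868232]), 'ft_torque': array([ 0.00797014, -0.00723618, -0.00438045]), 'grip_force': 0.0, 'finger_gap': 0.9998423526847802}
scene [[420.4, 0.0, 249.5], [0.0, 420.4, 192.1], [0.0, 0.0, 1.0]] [0.853 0.449 0.492] [[-0.85, 0.53, -0.02], [0.35, 0.53, -0.77], [-0.4, -0.66, -0.64]]
side [[466.9, 0.0, 254.2], [0.0, 466.9, 192.4], [0.0, 0.0, 1.0]] [0.114 0.549 0.65 ] [[-0.72, -0.7, 0.01], [-0.44, 0.44, -0.78], [0.54, -0.56, -0.62]]
```

View pics/scene0.png

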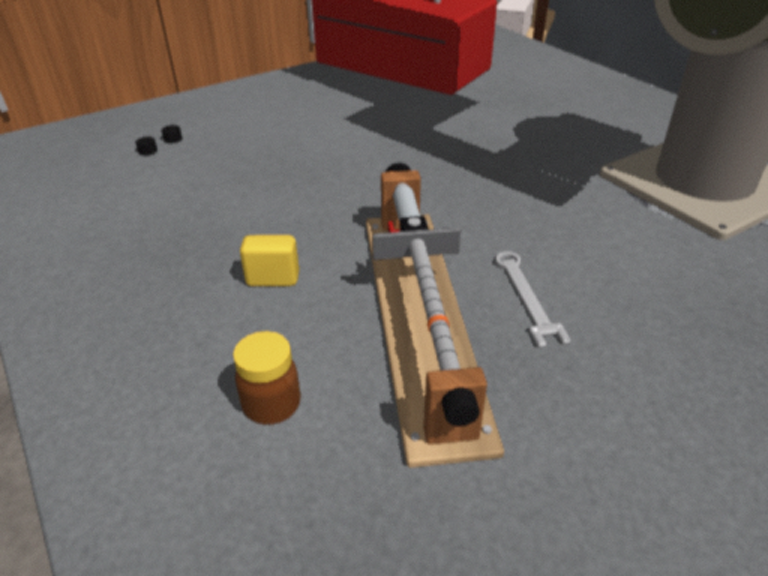

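View pics/side0.png

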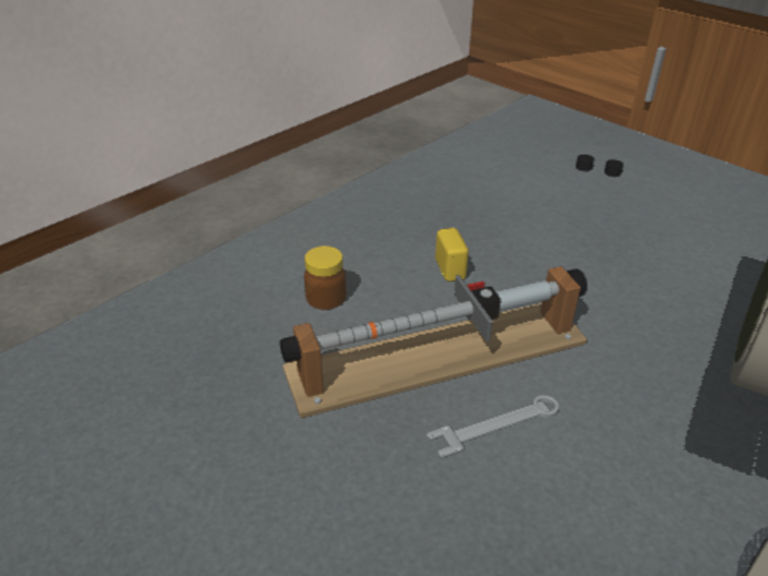

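The scene picture shows plate at about (374..460, 232..258), band at (438,320), near post at (455,375), far post at (400,178), and the red lever at (392,230). The side picture shows band at (374,330), plate at (475,313), posts at (308,330) and (562,272).

Run:
```python
from h import *
for n in('scene','side'):
    c=load(n); col=c['color'].astype(int); d=c['depth']
    v,u=np.mgrid[:384,:512]; P=(np.stack([u,v,np.ones_like(u)],-1)@np.linalg.inv(c['camera_matrix']).T*d[...,None]-c['t'])@c['R']
    hsv=cv2.cvtColor(c['color'],cv2.COLOR_RGB2HSV)
    roi=np.zeros((384,512),bool)
    if n=='scene': roi[110:312,240:340]=1
    else: roi[175:280,180:395]=1
    z=P[...,2]; ok=roi&(d>0)
    top=ok&(abs(z-.09)<.003)&(hsv[...,1]>80)
    q=P[top]; print(n,'posttops',top.sum())
    lab,k=None,None
    if len(q)>5:
        _,l,cen=cv2.kmeans(q.astype(np.float32),2,None,(3,50,1e-6),5,cv2.KMEANS_PP_CENTERS); print(cen.round(4), [cv2.minAreaRect(q[l[:,0]==i][:,:2].astype(np.float32)) for i in (0,1)])
    b=ok&(abs(z-.012)<.003)&(hsv[...,1]>60); r=cv2.minAreaRect(P[b][:,:2].astype(np.float32)); print('board',b.sum(),r)
    o=ok&(hsv[...,0]<12)&(hsv[...,1]>170)&(col[...,0]>150); print('orange/red',o.sum())
    nn,lb,st,ce=cv2.connectedComponentsWithStats(o.astype(np.uint8))
    for i in range(1,nn): 
        if st[i,4]>4: m=lb==i; print(st[i],ce[i].round(1),P[m].mean(0).round(4),P[m].min(0).round(4),P[m].max(0).round(4), col[m].mean(0))
    # rod centre & plate: high points z>.06
    h=ok&(z>.08)&(hsv[...,1]<60); print('grey>80mm',h.sum(),P[h].min(0).round(3),P[h].max(0).round(3))
    # bystanders
    for nm,m in(('yellow',(abs(hsv[...,0].astype(int)-26)<5)&(hsv[...,1]>180)&(d>0)),):
        nn,lb,st,ce=cv2.connectedComponentsWithStats(m.astype(np.uint8))
        for i in range(1,nn):
            if st[i,4]>40: m=lb==i; print(nm,P[m].min(0).round(3),P[m].max(0).round(3))
```

```text
scene posttops 701
[[ 0.4623 -0.1299  0.0891]
 [ 0.6073  0.1731  0.0891]] [((0.4789087176322937, -0.09345512092113495), (0.14147016406059265, 0.04824305325746536), 61.65785598754883), ((0.6068547964096069, 0.17292571067810059), (0.023808520287275314, 0.049514979124069214), 64.45552825927734)]
board 4834 ((0.5298879146575928, 0.01569610834121704), (0.3998122811317444, 0.08972544968128204), 63.90970993041992)
orange/red 30
[260 148   3   6   9] [260.7 150.8] [ 0.5261 -0.0508  0.0892] [ 0.5224 -0.0584  0.0883] [ 0.5306 -0.0429  0.0908] [160.11111111  37.          32.55555556]
[287 211  11   4  21] [291.7 211.9] [0.5703 0.0979 0.0836] [0.5625 0.0926 0.0813] [0.5774 0.1028 0.0856] [204.         105.61904762  57.9047619 ]
grey>80mm 1891 [ 0.429 -0.17   0.08 ] [0.632 0.204 0.096]
side posttops 400
[[ 0.6025  0.1718  0.0889]
 [ 0.4595 -0.1295  0.0888]] [((0.6039069890975952, 0.17161442339420319), (0.021541865542531013, 0.05032764747738838), 64.57711029052734), ((0.4862479567527771, -0.0931120440363884), (0.15155526995658875, 0.05086466297507286), 53.11780548095703)]
board 5297 ((0.5877394676208496, -0.01585078239440918), (0.39852088689804077, 0.22731806337833405), 63.888427734375)
orange/red 16
[247 215   4   9  16] [248.6 219. ] [0.5636 0.0988 0.0813] [0.5594 0.0954 0.0746] [0.571  0.1015 0.086 ] [185.75    98.3125  49.25  ]
grey>80mm 1397 [ 0.424 -0.171  0.08 ] [0.626 0.202 0.094]
```

Request:
jog_arm(rows=[[[0.247,0.02,0.035,0,3],[0.247,0.042,0.073,0,7],[0.247,0.065,0.113,0,11],[0.247,0.087,0.151,0,15],[0.247,0.11,0.19,0,19],[0.247,0.132,0.229,0,23],[0.247,0.155,0.268,-0.01,27],[0.247,0.177,0.307,-0.015,31],[0.247,0.2,0.346,-0.02,35],[0.247,0.222,0.385,-0.025,39],[0.247,0.245,0.424,-0.03,42],[0.247,0.267,0.463,-0.035,44.1]]], force=30)

```text
clock: 1.3
tool_pos: [0.4708, -0.0996, 0.2052]
eef_rot: [-2.664, -1.666, 0.0]
force: [1.0, -0.7, -0.2]
finger_gap: 0.75
grip_force: 0.0
```

Request:
jog_arm(rows=[[[0.247,0.015,0.026,-0.002,0],[0.247,0.027,0.046,-0.004,0],[0.247,0.034,0.058,-0.004,0],[0.247,0.034,0.058,-0.004,0],[0.247,0.034,0.058,-0.004,0]]])

```text
clock: 1.8
tool_pos: [0.5041, -0.044, 0.2015]
eef_rot: [2.665, 1.663, -0.001]
force: [0.9, 0.4, 0.7]
finger_gap: 0.756
grip_force: 0.0
```

Run:
```python
from h import *
s=get_state(); print({k:s[k] for k in('clock','tool_pos','eef_rot','finger_gap','force','joint_positions')})
c=snap('wrist'); print(c['camera_matrix'],c['hand_eye'].round(4).tolist())
cv2.imwrite('pics/w1.png',cv2.resize(c['color'][...,::-1],(768,576),interpolation=cv2.INTER_CUBIC))
```

```text
{'clock': 1.8, 'tool_pos': array([ 0.50406527, -0.04403691,  0.20150952]), 'eef_rot': array([ 2.66529910e+00,  1.66305269e+00, -1.14112443e-03]), 'finger_gap': 0.7561191435043629, 'force': array([0.93839104, 0.35767834, 0.67571757]), 'joint_positions': array([-1.88153039e-01, -1.03826799e-01,  1.79617339e+00, -5.01350131e-04,
        1.44977532e+00,  2.66994905e-01])}
[[297.31863964   0.         255.64888455]
 [  0.         297.31863964 192.78914115]
 [  0.           0.           1.        ]] [[-0.0009, -0.962, -0.273, 0.0766], [1.0, -0.0007, -0.001, -0.0007], [0.0008, -0.273, 0.962, -0.1453], [0.0, 0.0, 0.0, 1.0]]
```

View pics/w1.png

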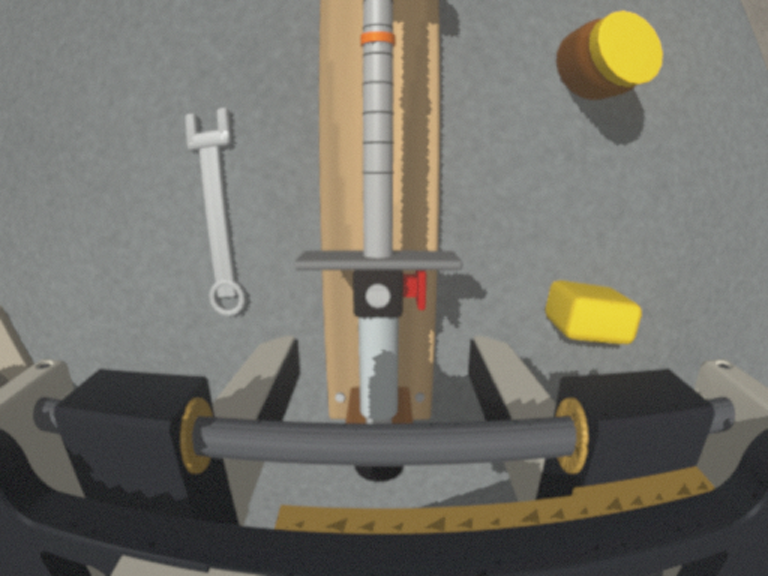

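The wrist view shows plate at rows 252–270 (cols 297–460), lever at (421,290), and band at (378,38). I'll measure these on the column profile.

```bash
cat >> h.py <<'E'
from scipy.spatial.transform import Rotation as Ro
C0=np.array([.5299,.0157]); A=np.radians(63.95); U=np.array([np.cos(A),np.sin(A)]); X=np.array([U[1],-U[0]])
def ray(c,s,u,v):
    K=c['camera_matrix']; a=np.array([u-K[0,2],v-K[1,2]])/K[0,0]; r=np.hypot(*a)+1e-12
    d=np.r_[a/r*np.sin(r),np.cos(r)]; H=c['hand_eye']; R=Ro.from_rotvec(s['eef_rot']).as_matrix()
    return s['tool_pos']+R@H[:3,3], R@H[:3,:3]@d
def wz(c,s,u,v,z):
    o,d=ray(c,s,u,v); return o+d*(z-o[2])/d[2]
def wd(c,s,u,v):
    K=c['camera_matrix']; r=np.hypot(u-K[0,2],v-K[1,2])/K[0,0]; o,d=ray(c,s,u,v); return o+d*c['depth'][int(v),int(u)]/np.cos(r)
def cr(p): return np.r_[(p[:2]-C0)@X,(p[:2]-C0)@U,p[2]].round(4)
E
python3 - <<'E'
from h import *
s=get_state(); c=load('wrist'); g=c['color'].astype(int)
for u in (225,290):
  for v in range(162,186): print(u,v,g[v,u],cr(wd(c,s,u,v)))
print('band')
for v in range(18,34): print(v,g[v,251],cr(wz(c,s,251,v+0.0,.0855)),cr(wd(c,s,251,v)))
# rod sides & block
for u in range(235,290): print(u,g[195,u].tolist(),end=' ')
print([cr(wz(c,s,u,v,.075)) for u,v in((241,65),(261,65),(284,193))])
E
```

```text
225 162 [174 146 111] [-0.0328 -0.047   0.0132]
225 163 [170 146 110] [-0.033  -0.0483  0.0121]
225 164 [171 144 109] [-0.033  -0.0495  0.0119]
225 165 [167 142 109] [-0.033  -0.0505  0.0128]
225 166 [154 134 107] [0.0026 0.0113 0.3468]
225 167 [124 116 102] [-0.0273 -0.0426  0.066 ]
225 168 [105 103  97] [-0.027  -0.043   0.0693]
225 169 [101 100  97] [-0.0264 -0.0428  0.0753]
225 170 [101 100  96] [-0.0259 -0.0426  0.0807]
225 171 [103 101  97] [-0.0254 -0.0427  0.0849]
225 172 [103 103 100] [-0.025  -0.0428  0.0887]
225 173 [114 113 110] [-0.0249 -0.0433  0.0906]
225 174 [129 129 126] [-0.0247 -0.0438  0.0926]
225 175 [137 139 135] [-0.0247 -0.0446  0.093 ]
225 176 [138 138 135] [-0.0246 -0.0452  0.0942]
225 177 [131 130 128] [-0.0247 -0.0464  0.0931]
225 178 [123 121 118] [-0.0247 -0.0473  0.0929]
225 179 [126 118 107] [-0.0247 -0.0481  0.0933]
225 180 [153 133 106] [-0.0334 -0.0682  0.0129]
225 181 [170 144 111] [-0.0333 -0.0691  0.0138]
225 182 [172 145 110] [-0.0333 -0.0703  0.0141]
225 183 [175 148 114] [-0.0333 -0.0713  0.0147]
225 184 [173 147 112] [-0.0334 -0.0726  0.0143]
[... 2725 characters left out ...]
257 [188, 187, 183] 258 [176, 176, 172] 259 [139, 138, 135] 260 [89, 88, 86] 261 [63, 59, 59] 262 [65, 61, 59] 263 [61, 57, 56] 264 [61, 58, 54] 265 [57, 54, 52] 266 [60, 56, 53] 267 [62, 53, 49] 268 [83, 55, 51] 269 [108, 55, 49] 270 [117, 54, 46] 271 [138, 53, 48] 272 [173, 54, 49] 273 [186, 55, 50] 274 [189, 59, 49] 275 [190, 59, 53] 276 [187, 57, 51] 277 [173, 54, 48] 278 [159, 57, 53] 279 [176, 54, 49] 280 [189, 60, 53] 281 [190, 61, 54] 282 [182, 60, 56] 283 [160, 67, 55] 284 [132, 95, 74] 285 [126, 106, 81] 286 [122, 104, 80] 287 [121, 104, 82] 288 [120, 102, 77] 289 [112, 98, 75] [array([-0.0107,  0.0533,  0.075 ]), array([0.0072, 0.0532, 0.075 ]), array([ 0.0292, -0.0663,  0.075 ])]
```

Request:
jog_arm(rows=[[[0.247,-0.0018,0.0009,-0.02,0],[0.247,-0.0018,0.0009,-0.045,0],[0.247,-0.0018,0.0009,-0.07,0],[0.247,-0.0018,0.0009,-0.09,0],[0.247,-0.0018,0.0009,-0.105,0],[0.247,-0.0018,0.0009,-0.115,0],[0.247,-0.0018,0.0009,-0.123,0],[0.247,-0.0018,0.0009,-0.123,0],[0.247,-0.0018,0.0009,-0.123,0]]])

```text
clock: 2.75
tool_pos: [0.5031, -0.0427, 0.0793]
eef_rot: [2.665, 1.662, 0.001]
force: [-0.4, 0.4, 0.5]
finger_gap: 0.754
grip_force: 0.0
```

Run:
```python
from h import *
s=get_state(); print(s['clock'],s['tool_pos'],cr(s['tool_pos']),s['force'],s['finger_gap'])
c=snap('wrist')
cv2.imwrite('pics/w2.png',cv2.resize(c['color'][...,::-1],(768,576),interpolation=cv2.INTER_CUBIC))
```

```text
2.75 [ 0.50305289 -0.04272614  0.07925964] [ 0.0015 -0.0643  0.0793] [-0.43412741  0.37602669  0.47645614] 0.7537696681981794
```

View pics/w2.png

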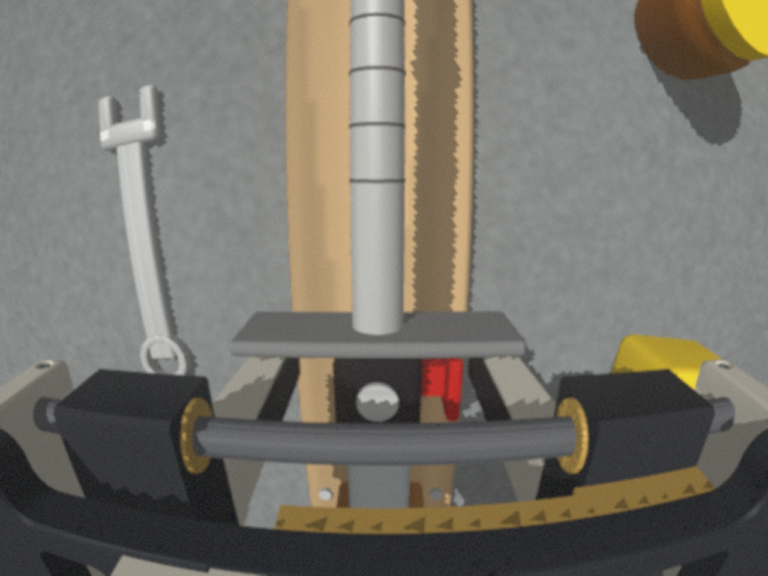

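Fingers are down either side of the block and lever (lever edge col 463, finger at 470+), plate at row 350 ahead of them. Now I push most of the way.

Request:
jog_arm(rows=[[[0.247,0.0022,0.0045,0,0],[0.247,0.0044,0.009,-0.001,0],[0.247,0.0088,0.018,-0.001,0],[0.247,0.0154,0.0314,-0.001,0],[0.247,0.022,0.0449,-0.001,0],[0.247,0.0285,0.0584,-0.001,0],[0.247,0.0351,0.0719,-0.001,0],[0.247,0.0417,0.0854,-0.001,0],[0.247,0.0474,0.097,-0.001,0],[0.247,0.0518,0.106,-0.001,0],[0.247,0.0518,0.106,-0.001,0],[0.247,0.0518,0.106,-0.001,0]]])

```text
clock: 4.0
tool_pos: [0.5548, 0.0632, 0.0781]
eef_rot: [2.664, 1.663, 0.0]
force: [-0.8, -4.5, 3.1]
finger_gap: 0.757
grip_force: 2.5
```

```bash
cat > m.py <<'E'
from h import *
import sys
s=get_state(); print(s['clock'],cr(s['tool_pos']),s['force']@np.r_[U,0],s['force'],s['finger_gap'],s['grip_force'])
c=snap('wrist'); g=c['color']
cv2.imwrite(f'pics/{sys.argv[1]}.png',cv2.resize(g[150:250,150:350,::-1],(800,400),interpolation=cv2.INTER_CUBIC))
K=c['camera_matrix']
# band edges on rod top, plate front on top edge
for u in (248,251,254):
    col=g[:,u].astype(int); o=np.where((col[:,0]-col[:,2]>90)&(col[:,0]>150))[0]; o=o[(o>100)&(o<260)]
    print('band',u,o.min() if len(o) else None,o.max() if len(o) else None)
    if len(o): print([cr(wz(c,s,u,v,.0855))for v in(o.min()-.5,o.max()+.5)])
for u in (215,290):
    pts=np.array([cr(wd(c,s,u,v)) for v in range(195,250)]); k=(pts[:,2]>.06)&(pts[:,2]<.089)&(pts[:,1]>0); t=(pts[:,2]>.0905)&(pts[:,2]<.097)&(pts[:,1]>0)
    print('plate front',u,np.median(pts[k],0),k.sum(),'top',pts[t].min(0),pts[t].max(0))
E
python3 m.py w3
```

```text
4.0 [0.0015 0.0536 0.0781] -4.354581853819699 [-0.78864052 -4.46148309  3.11748163] 0.7570269750060422 2.5165891461074352
band 248 190 201
[array([-0.003 ,  0.0927,  0.0855]), array([-0.003 ,  0.0867,  0.0855])]
band 251 190 201
[array([-0.0015,  0.0927,  0.0855]), array([-0.0016,  0.0867,  0.0855])]
band 254 190 201
[array([-0.0001,  0.0927,  0.0855]), array([-0.0001,  0.0867,  0.0855])]
plate front 215 [-0.02125  0.0695   0.07555] 20 top [-0.0193  0.0646  0.0909] [-0.0191  0.069   0.0937]
plate front 290 [0.01925 0.0694  0.0754 ] 20 top [0.0173 0.0644 0.0913] [0.0176 0.0694 0.0941]
```

View pics/w3.png

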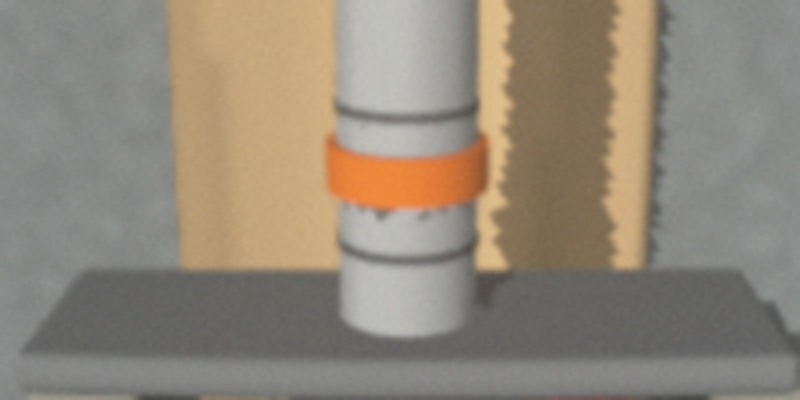

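The crop shows orange band's near edge at row ~208 and the plate front edge still behind; measured gap is 17.2 mm.

Request:
jog_arm(rows=[[[0.247,0.0025,0.005,0,0],[0.247,0.005,0.01,0,0],[0.247,0.0066,0.0135,0,0],[0.247,0.0072,0.0147,0,0],[0.247,0.0072,0.0147,0,0],[0.247,0.0072,0.0147,0,0]]])

```text
clock: 4.65
tool_pos: [0.5617, 0.0774, 0.078]
eef_rot: [2.665, 1.662, -0.0]
force: [-0.9, -5.4, 2.9]
finger_gap: 0.753
grip_force: 2.6
```

```bash
python3 m.py w4
python3 - <<'E'
from h import *
for n,(a,b,e,f) in dict(scene=(170,230,250,330),side=(180,260,200,300)).items():
    c=snap(n); cv2.imwrite(f'pics/{n}4.png',cv2.resize(c['color'][a:b,e:f,::-1],None,fx=7,fy=7,interpolation=cv2.INTER_CUBIC))
E
```

```text
4.65 [0.0015 0.0694 0.078 ] -5.284311718411763 [-0.88698157 -5.44827279  2.85315331] 0.7533555091404884 2.6186416670680046
band 248 221 231
[array([-0.0031,  0.0926,  0.0855]), array([-0.0032,  0.0867,  0.0855])]
band 251 221 231
[array([-0.0016,  0.0926,  0.0855]), array([-0.0017,  0.0867,  0.0855])]
band 254 221 231
[array([-0.0002,  0.0926,  0.0855]), array([-0.0002,  0.0867,  0.0855])]
plate front 215 [-0.0212   0.08525  0.07615] 20 top [-0.0193  0.0805  0.0909] [-0.0189  0.0851  0.0942]
plate front 290 [0.01915 0.0852  0.07545] 20 top [0.0172 0.0803 0.0909] [0.0176 0.0848 0.0936]
```

View pics/w4.png

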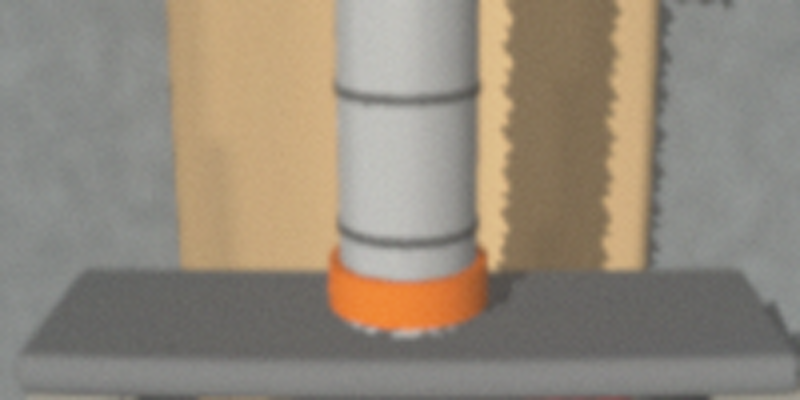

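View pics/side4.png

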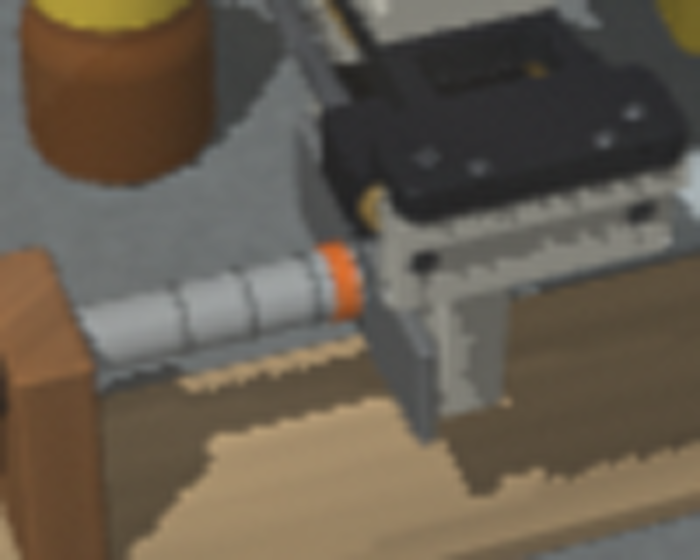

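A thin sliver of rod is still visible below the band (rows 330–336, col 405): gap about 1.4 mm.

Request:
jog_arm(rows=[[[0.247,0.0006,0.0013,0,0],[0.247,0.0006,0.0013,0,0],[0.247,0.0006,0.0013,0,0],[0.247,0.0006,0.0013,0,0]]])

```text
clock: 5.2
tool_pos: [0.5623, 0.0786, 0.078]
eef_rot: [2.665, 1.662, -0.0]
force: [0.1, -5.2, 2.9]
finger_gap: 0.751
grip_force: 2.7
```

```bash
python3 m.py w5
```

```text
5.2 [0.0015 0.0707 0.078 ] -4.676583851697412 [ 0.05444429 -5.2320069   2.94535389] 0.7507567517388583 2.6523406617343426
band 248 223 234
[array([-0.0031,  0.0929,  0.0855]), array([-0.0032,  0.0863,  0.0855])]
band 251 223 234
[array([-0.0017,  0.0929,  0.0855]), array([-0.0017,  0.0863,  0.0855])]
band 254 223 234
[array([-0.0002,  0.0929,  0.0855]), array([-0.0002,  0.0863,  0.0855])]
plate front 215 [-0.0213  0.0865  0.0753] 20 top [-0.0193  0.0823  0.091 ] [-0.019   0.0863  0.094 ]
plate front 290 [0.0191 0.0864 0.076 ] 21 top [0.0172 0.0808 0.0912] [0.0177 0.0867 0.0945]
```

View pics/w5.png

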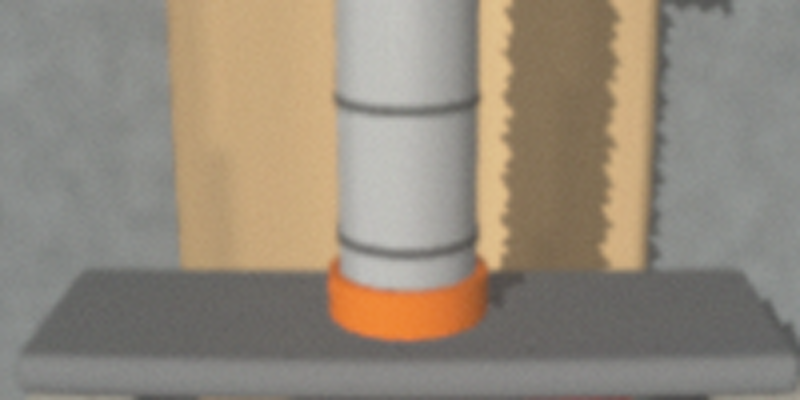

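The plate is now at the band: no rod visible between, band full width. Closing the lever.

Request:
jog_arm(rows=[[[0.4,0,0,0,0],[0.5,0,0,0,0],[0.6,0,0,0,0],[0.7,0,0,0,0],[0.8,0,0,0,0],[1,0,0,0,0],[1,0,0,0,0],[1,0,0,0,0],[1,0,0,0,0],[1,0,0,0,0]]], force=30)

```text
clock: 6.25
tool_pos: [0.5623, 0.078, 0.0771]
eef_rot: [2.665, 1.661, -0.001]
force: [4.0, -7.2, -4.2]
finger_gap: 0.374
grip_force: 30.5
```

```bash
python3 m.py w6; python3 -c "
from h import *
print(get_state()['finger_gap']*93)"
```

```text
6.25 [0.0018 0.0702 0.0771] -4.720769110122422 [ 3.9973363  -7.20852653 -4.15840106] 0.37376426775318505 30.469358414411545
band 248 223 234
[array([-0.0028,  0.0927,  0.0855]), array([-0.0029,  0.0862,  0.0855])]
band 251 223 234
[array([-0.0013,  0.0927,  0.0855]), array([-0.0014,  0.0862,  0.0855])]
band 254 223 234
[array([0.0001, 0.0927, 0.0855]), array([0.0001, 0.0862, 0.0855])]
plate front 215 [-0.0207  0.0862  0.0768] 20 top [-0.0189  0.0817  0.0912] [-0.0186  0.0857  0.0939]
plate front 290 [0.01915 0.0861  0.07735] 20 top [0.0174 0.0812 0.0915] [0.0178 0.0864 0.0937]
34.13435309651424
```

View pics/w6.png

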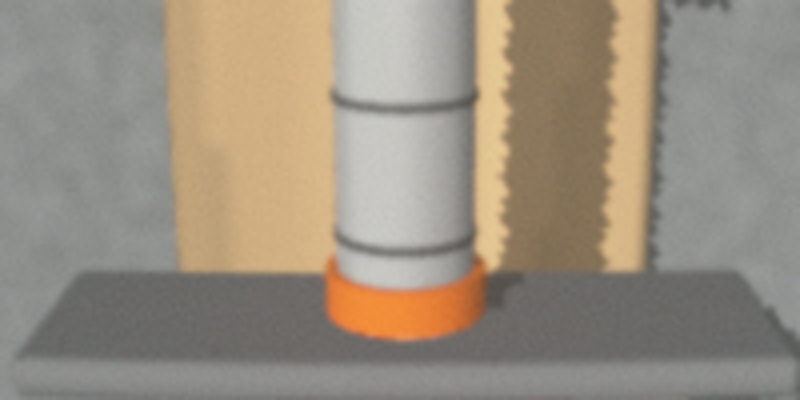

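The lever is closed: opening is 34–35 mm at 30 N. The plate is still at the band's edge (.0861 vs .0862).

```bash
python3 -c "
from station import *
print(sign_off())"
```

```text
the job is handed in; nothing more can be done
None
```

I handed the job in with the leg held at the band (about 0.1 mm off by the wrist camera), the lever squeezed fully closed at 30 N, the jar, tape measure and wrench never approached, and about 6 s used of the 35 s; no verdict was returned.

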